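# Fetch the lasting pincers from the tool chest

## Task

I am about to last the boot: open the tool chest and ease its lid right back until it leans on its stop, without letting it fall either way. Then take the lasting pincers out of the chest and lay them flat on the cutting mat, jaws and handle ends both on it; set them down, do not drop them. Leave the chest open, and leave everything else where it is.

Things in the scene. Friction and masses are not known exactly. Their poses are not given: they have to be found in the camera images.
- chest: Plywood bench tool chest with steel corners, fixed to the bench; 200 deep (x) x 312 wide (y) x 120 mm high to the rim, walls 10 mm. Origin: centre of its underside; x points from the front (hasp) to the back (hinges), y along the hinges, z up.
- till (a point): Centre of the floor of the till under the lid: 70 mm above the bench, 50 mm below the rim, axes as the chest's. Two dividers along x, 22 mm high and 6 mm thick, at y = -49 and +49 mm make three compartments 180 mm long (x) and about 93 mm wide, centred at y = -99, 0 and +99 mm. Each holds one tool lying along x; which tool is where varies.
- chest_lid (a joint): Angle of the lid: 0 closed, growing as it opens up and backwards; at 1.885 rad (108 degrees, a little past upright) it meets its stop, two steel irons on the chest's back. Plywood, 12 mm thick, reaching 202 mm from the hinge, about 0.6 kg, on a free hinge: let go before about upright it falls shut, beyond it falls back on its stop.
- lid_hinge (a point): Point on the hinge axis, at the middle of the chest's back rim (chest x = +100 mm, 120 mm above the bench). The axis runs along the chest's y.
- lid_handle (a point): Middle of the bar of the steel bow handle standing on the lid near its front edge. Round bar, 11 mm thick, parallel to the hinge axis (y), 90 mm free length, centre 42 mm above the lid's outer face; 190 mm in front of the hinge axis and 54 mm above it when closed. The point moves with the lid; its axes at 0 rad are the chest's.
- pincers: Steel lasting pincers, 166 mm long, lying flat, about 0.28 kg. Origin: underside, near mid-length; x points to the jaws, z up. Two jaws that bow apart to 51 mm and meet again, a small round hammer lug on the +y jaw (out to 34 mm from the middle line), a flat-sided joint block behind them, two separate handles 55 mm over all. They do not open.
- pincers_boss (a point): Centre of the joint block of the pincers, 18 mm towards the jaws from the body's origin; the block is 34 mm long (x), 26 mm wide (y) and 18 mm thick (z), the place to grip, close to the centre of mass.
- pincers_jaw (a point): Outer end of the closed jaws, 83 mm from the origin, 9 mm above the underside.
- pincers_tail (a point): Outer end between the two handles, 78 mm behind the origin, 7 mm above the underside.
- rasp: Dark steel shoe rasp, a flat bar 168 x 24 x 9 mm, in a compartment of the chest. Origin: centre of its underside, x along its length.
- brush: Horsehair brush, wooden back and dark bristles down, 160 x 46 x 38 mm, in a compartment of the chest. Origin: centre of its underside, x along its length.
- mat: Plain dark rubber cutting mat fixed flat on the bench, 220 (x) x 150 (y) x 4 mm. Origin: centre of its underside, z up.
- boot: Brown lace-up ankle boot standing on the bench, 285 mm long, 90 mm wide, 175 mm high; bystander. Origin: under its middle, x to the toe.
- hammer: Shoemaker's hammer lying on the bench, 205 mm long, head 100 mm across; bystander. Origin: underside near the middle of the handle, x to the head.
- thread_cone: White cone of thread standing up, 72 mm foot, 140 mm high; bystander. Origin: centre of its underside.
- cement_tin: Round steel cement tin with a paper band, 86 mm across, 110 mm high; bystander. Origin: centre of its underside.
- tack_dish: Small empty steel bowl, 84 mm across, 45 mm high; bystander. Origin: centre of its underside.

How it is judged:
By the outcome, as a careful person would: the job done as asked, in the order asked, and still so for the second after the job is handed in, with the robot touching nothing.
It also fails if it takes over 61 s, if anything falls off the work surface, if the arm or the gripper's body presses on something with over 40 N, if the wrist force passes 120 N, or if a joint passes its speed limit or range.

## Robot

A 7-joint arm with a two-finger parallel gripper is mounted at the origin on the work surface. World frame = base frame: x ahead of the robot, y to its left, z up, the work surface at z = 0. Lengths are in m, angles in rad, forces in N, time in s.
With the tool pointing down it reaches from about 0.4 to 0.85 m from the base axis. Payload 4.5 kg.
Tool frame: the origin (TCP) lies at the very end of the fingers, on their centre line; the grasp point (between the pads) lies 19 mm behind it (tcp_to_grasp is the z of the grasp point in the tool frame, in m); z points along the fingers, y is the line along which they close (so a half turn about z gives the same grasp; the last joint's range is limited). The gripper opens to 88 mm and grips with 3 to 60 N. Pads are 18 mm wide; open, the fingers measure 123 mm over their backs; the gripper's body (75 mm by 187 mm) begins 45 mm behind the grasp point.
Start: joints at [-1.073, 0.689, -0.195, 1.565, 0.157, 0.902, -0.215], TCP at [0.28, 0.559, 0.239] pointing down, gripper open.
Joint ranges: [-3.01, 3.01], [-0.46, 2.08], [-1.47, 1.51], [0.13, 2.56], [-1, 4.14], [0.04, 2.09], [-2.66, 2.66]. Speed limits (rad/s): [2.57, 2.57, 3.14, 3.14, 3.14, 3.14, 3.14].

## Interface

Orientations are given as a unit quaternion [x, y, z, w].
In Python, from plant import * gives the robot as it stands. The module is installed in compiled form; this text tells all that it offers.
- The arm moves only by the shell command python3 -m jog 'ROWS' [OPENING] [FORCE]. ROWS is JSON, a list that holds one entry, the list of rows, each a list of 6 numbers: the shift along the tool's x, y, z in m, then the turn, a rotation vector about the tool's x, y, z in rad. In form: [[[dx, dy, dz, ax, ay, az], ...]]. A call has 1 to 12 rows; each row shifts and turns the commanded pose from where the row before left it, along the tool's axes as they then stand; what a row does not reach is not made up. A row lasts 1/8 s, in which the tool goes at most 62.5 mm and 10.7 degrees, less where a joint would pass 70% of its speed; a pose out of reach is approached as far as the arm can. A call with a gripper value outside its range is refused whole. OPENING is the finger opening in m, from 0 to 0.0881, set as the call begins (- or left out, the last holds). The fingers move at their own pace and stop on an object; FORCE is the grip in N (left out, the last holds). Time passes only in rows, so rows that do not move let the fingers close. It gives the time, the measured TCP pose, the force, the opening and the grip force at its end, in the units of the state.
- get_state(): the state, without advancing time (a new reading comes with each control period).
- snapshot(name): name is "scene" or "top"; returns a dict with "frame" (384x512x3 uint8, red, green, blue), "mtx" (3x3 intrinsics, pixels), "D" ([k1, k2, p1, p2, k3] as OpenCV has them; the pictures are not rectified), "xyz" and "orientation" of the camera in the world. Camera axes: x right, y down, z forward; pixel columns grow to the right and rows downward; lengths in m; the calibration is good to about 2 mm. A picture is of the moment at which its call begins. There is no depth.
- finish_job(): hands the job in; it is judged then, once.
The state is a dict: "clock": time; "q": joint angles; "qd": joint speeds; "joint_torque": joint torques, N m; "tool_pos": TCP position; "eef_rot": TCP orientation; "contact_force": force on the tool from outside, world axes, zero at the start; "moment": the same for the moment, N m; "opening": opening from 0.0 (shut) to 1.0 (fully open); "finger_force": force on a finger pad.
Only numpy, scipy, OpenCV 4.12 (cv2) and the standard library are available. Lean on these libraries where they do the work, as an engineer would, in place of code of your own. Each camera call takes 0.05 s, during which the arm holds its last target. There are 200 camera calls.

## Working session

There is one attempt and no reset: what is moved stays moved. The work goes in short steps, Python scripts to look and compute and a shell command to move; the robot and the scene stay as the last step left them, time stands still between calls to the robot, and variables do not carry over. Pictures are saved under pics/ and viewed, at most 10 in all, crops included, and the job is handed in when it is done.

```bash
mkdir -p pics; python3 - <<'E'
from plant import *
import cv2
for n in("scene","top"):
    s=snapshot(n); cv2.imwrite(f"pics/{n}0.png",cv2.resize(s["frame"][:,:,::-1],(800,600),interpolation=cv2.INTER_CUBIC))
    print(n,s["mtx"],s["D"],s["xyz"],s["orientation"])
print(get_state())
E
```

```text
scene [[349.40031549   0.         260.59446855]
 [  0.         349.40031549 190.1963544 ]
 [  0.           0.           1.        ]] [-0.01782467  0.          0.          0.          0.        ] [0.9722236  0.73563462 0.78383843] [ 0.23780296  0.85719841 -0.44106189 -0.11884882]
top [[481.27895797   0.         249.69162477]
 [  0.         481.27895797 191.84637113]
 [  0.           0.           1.        ]] [0.01501562 0.         0.         0.         0.        ] [ 0.41545243 -0.04282843  1.85841554] [-0.70096453  0.71244389 -0.01671288  0.02816228]
{'clock': 0.1, 'q': array([-1.07321249,  0.68988592, -0.19455015,  1.56620478,  0.15731553,
        0.90253006, -0.21514014]), 'qd': array([-0.00023984, -0.00310636,  0.00084069, -0.00560692,  0.00046129,
       -0.00132326, -0.00046298]), 'joint_torque': array([-3.70490772e-03, -5.28497958e+01, -1.27176661e+00, -1.53834647e+01,
       -5.25731337e-02,  2.00584574e-03,  3.80967560e-05]), 'tool_pos': array([0.27936372, 0.55846502, 0.23800926]), 'eef_rot': array([ 2.29787659e-01,  9.73240445e-01, -8.06322009e-04, -1.30416760e-04]), 'contact_force': array([-0.37776873,  0.43858944,  0.35128926]), 'moment': array([ 0.03122579, -0.00256563,  0.02131461]), 'finger_force': 0.0, 'opening': 1.0008798384281443}
```

View pics/scene0.png

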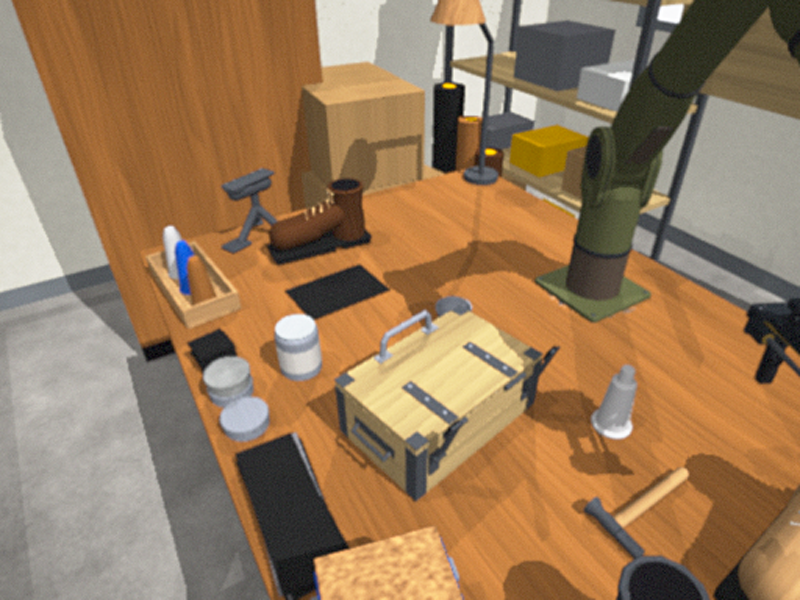

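View pics/top0.png

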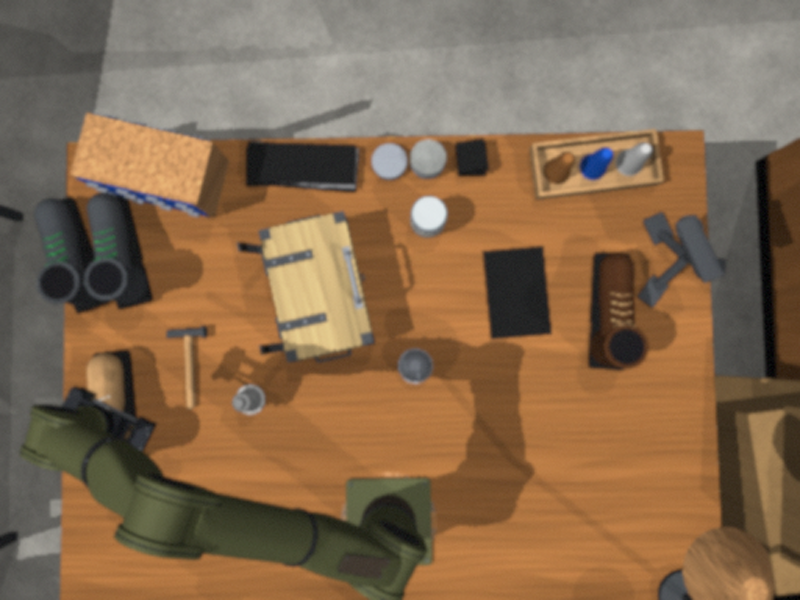

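The scene shows the closed chest (handle toward -y, hinges toward +y). The top picture has the chest lid around (315,287), the handle bar at (353,277) and the mat at (517,291). I'll enlarge the chest and mat.

```bash
cat > h.py <<'E'
import numpy as np, cv2
from scipy.spatial.transform import Rotation as R
from plant import *
def ray(s,px):
    u=cv2.undistortPoints(np.array([[px]],float),s["mtx"],np.array(s["D"]))[0,0]
    return R.from_quat(s["orientation"]).apply([u[0],u[1],1.])
def pix(s,px,z):
    d=ray(s,px); o=np.array(s["xyz"]); return o+d*(z-o[2])/d[2]
def proj(s,P):
    r=R.from_quat(s["orientation"]).inv(); p=r.apply(np.array(P)-s["xyz"])
    return cv2.projectPoints(p.reshape(-1,1,3),np.zeros(3),np.zeros(3),s["mtx"],np.array(s["D"]))[0][:,0]
def crop(n,name,x0,y0,w,h,k=None):
    s=snapshot(n);k=k or min(800/w,600/h)
    cv2.imwrite(name,cv2.resize(s["frame"][y0:y0+h,x0:x0+w,::-1],None,fx=k,fy=k,interpolation=cv2.INTER_CUBIC));return s,k
E
python3 - <<'E'
from h import *
crop("top","pics/c1.png",150,125,210,110)
E
```

```text
(no output)
```

View pics/c1.png

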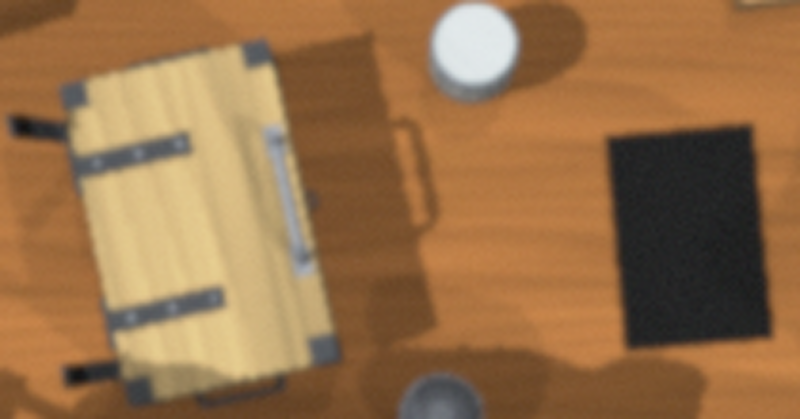

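```bash
python3 - <<'E'
from h import *
s=snapshot("top");k=800/210
f=lambda p,z:pix(s,(150+(p[0]+.5)/k-.5,125+(p[1]+.5)/k-.5),z)
C=[f(p,.125) for p in[(62,84),(268,40),(340,358),(132,405)]]
M=[f(p,.004) for p in[(608,137),(752,125),(773,336),(627,350)]]
H=[f(p,.174) for p in[(274,130),(303,272)]]
for n,X in(("C",C),("M",M),("H",H)):
    print(n,np.round(X,4).tolist(),np.round(np.mean(X,0),4))
n=np.linalg.norm
print([n(C[i]-C[i-1]) for i in range(4)],[n(M[i]-M[i-1]) for i in range(4)])
a=lambda v:np.degrees(np.arctan2(v[1],v[0]))
print("chest -y axis dir",a(C[1]-C[2]),a(C[0]-C[3]),a(C[0]-C[1])-90,a(H[0]-H[1]),"mat",a(M[0]-M[3]),a(M[1]-M[2]))
E
```

```text
C [[0.6957, 0.2867, 0.125], [0.7345, 0.0893, 0.125], [0.4301, 0.0248, 0.125], [0.3889, 0.2219, 0.125]] [0.5623 0.1557 0.125 ]
M [[0.6508, -0.2459, 0.004], [0.6604, -0.3918, 0.004], [0.4463, -0.4068, 0.004], [0.4346, -0.2599, 0.004]] [ 0.548  -0.3261  0.004 ]
H [[0.6413, 0.081, 0.174], [0.5092, 0.0558, 0.174]] [0.5753 0.0684 0.174 ]
[np.float64(0.31355676425538803), np.float64(0.20125182845670467), np.float64(0.3111733834146363), np.float64(0.20138541456534723)] [np.float64(0.21671526432685195), np.float64(0.14623254264620766), np.float64(0.21459845420462043), np.float64(0.1473375755054963)]
chest -y axis dir 11.957006576916438 11.928797032892383 11.11787707235095 10.778823294876554 mat 3.709945402547487 4.000415937979929
```

```bash
python3 -m jog '[[[0,0,0,0,0,-0.167],[0,0,0,0,0,-0.167],[0,0,0,0,0,-0.167],[0,0,0,0,0,-0.166]]]' 0.06 20; python3 -m jog '[[[-0.016,-0.045,0,0,0,0],[-0.016,-0.045,0,0,0,0],[-0.016,-0.045,0,0,0,0],[-0.016,-0.045,0,0,0,0],[-0.016,-0.045,0,0,0,0],[-0.016,-0.045,0,0,0,0],[-0.016,-0.045,0,0,0,0],[-0.016,-0.045,0,0,0,0],[-0.016,-0.045,0,0,0,0],[-0.016,-0.045,0,0,0,0],[-0.016,-0.045,0,0,0,0],[-0.016,-0.045,0,0,0,0]]]'
cat >> h.py <<'E'
def to(P,yaw_y=None,z=None):
    "print tool-frame shift to world P, and tool yaw"
    st=get_state(); r=R.from_quat(st["eef_rot"]); m=r.as_matrix()
    print("pos",np.round(st["tool_pos"],4),"ty",np.round(np.degrees(np.arctan2(m[1,1],m[0,1])),2),"tz",np.round(m[:,2],3),"t",round(st["clock"],2),"q",np.round(st["q"],2))
    print("F",np.round(st["contact_force"],1),"open",round(st["opening"]*.088,4),"ff",round(st["finger_force"],1),"shift",np.round(r.inv().apply(np.array(P)-st["tool_pos"]),4))
E
python3 -c "
from h import *
to([.578,.068,.2])
s,k=crop('scene','pics/s1.png',180,110,200,150)"
```

```text
clock: 0.7
tool_pos: [0.2796, 0.5588, 0.2385]
eef_rot: [-0.104, 0.995, -0.0, -0.0]
contact_force: [-0.8, 1.1, -0.5]
opening: 0.68
finger_force: 0.0
clock: 2.2
tool_pos: [0.5773, 0.0673, 0.2386]
eef_rot: [-0.101, 0.995, 0.0, -0.0]
contact_force: [0.3, 0.3, 0.3]
opening: 0.683
finger_force: 0.0
pos [0.5773 0.0673 0.2386] ty 101.64 tz [-0.  0. -1.] t 2.2 q [ 0.07  0.66 -0.45  1.69  0.35  0.87  1.24]
F [0.3 0.3 0.3] open 0.0601 ff 0.0 shift [-0.0009  0.0005  0.0386]
```

View pics/s1.png

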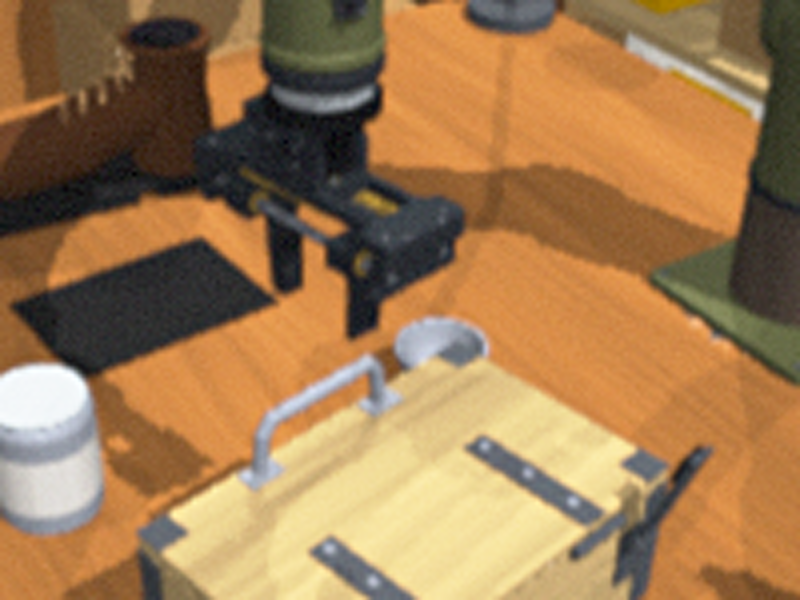

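```bash
python3 -c "
from h import *
s=snapshot('scene')
for p in((263,420),(318,389),(374,361)):print(pix(s,(180+p[0]/4-.4,110+p[1]/4-.4),.176))"
```

```text
[0.63472504 0.08211635 0.176     ]
[0.58542947 0.07232958 0.176     ]
[0.53453948 0.06535904 0.176     ]
```

```bash
python3 -m jog '[[[0,0.003,0.0165,0,0,0],[0,0,0.0165,0,0,0],[0,0,0.0165,0,0,0],[0,0,0.0165,0,0,0],[0,0,0.0165,0,0,0],[0,0,0,0,0,0]]]' ; python3 -m jog '[[[0,0,0,0,0,0],[0,0,0,0,0,0],[0,0,0,0,0,0],[0,0,0,0,0,0],[0,0,0,0,0,0],[0,0,0,0,0,0]]]' 0 20
```

```text
clock: 3.05
tool_pos: [0.575, 0.0716, 0.1546]
eef_rot: [-0.102, 0.995, -0.0, -0.001]
contact_force: [0.2, -0.4, 0.1]
opening: 0.679
finger_force: 0.0
clock: 3.8
tool_pos: [0.5766, 0.0693, 0.1563]
eef_rot: [-0.101, 0.995, -0.002, 0.0]
contact_force: [1.1, -5.2, 1.2]
opening: 0.109
finger_force: 19.7
```

```bash
python3 -c "
import numpy as np
th=np.radians(np.arange(0,115,3));a=np.pi-np.arctan2(54,190)-th;r=np.hypot(54,190)
p=np.round(np.c_[r*np.cos(a),-r*np.sin(a)],0)
for i,d in enumerate(np.diff(p,axis=0)):print((i+1)*3,d.astype(int).tolist(),end=' ')"
python3 -m jog '[[[0,-0.0025,0,0,0,0],[0,0,0,0,0,0]]]'
```

```text
3 [3, -10] 6 [4, -10] 9 [4, -9] 12 [4, -9] 15 [5, -9] 18 [6, -9] 21 [6, -9] 24 [6, -8] 27 [7, -7] 30 [7, -8] 33 [8, -7] 36 [8, -6] 39 [8, -7] 42 [9, -5] 45 [9, -6] 48 [9, -4] 51 [9, -5] 54 [10, -3] 57 [10, -4] 60 [10, -3] 63 [10, -2] 66 [10, -2] 69 [10, -1] 72 [11, 0] 75 [10, -1] 78 [10, 1] 81 [11, 1] 84 [10, 1] 87 [10, 2] 90 [10, 3] 93 [10, 3] 96 [10, 4] 99 [9, 4] 102 [9, 4] 105 [9, 5] 108 [9, 6] 111 [9, 6] 114 [8, 6] clock: 4.05
tool_pos: [0.5766, 0.0693, 0.1563]
eef_rot: [-0.101, 0.995, 0.0, 0.0]
contact_force: [1.6, -1.7, 0.8]
opening: 0.11
finger_force: 19.7
```

```bash
python3 -m jog '[[[0,0.003,-0.010,0,0,0],[0,0.004,-0.010,0,0,0],[0,0.004,-0.009,0,0,0],[0,0.004,-0.009,0,0,0],[0,0.005,-0.009,0,0,0],[0,0.006,-0.009,0,0,0],[0,0,0,0,0,0]]]'; python3 -c "
from h import *
to([.578,.068,.2])"
```

```text
clock: 4.92
tool_pos: [0.571, 0.0952, 0.213]
eef_rot: [-0.102, 0.995, -0.0, 0.0]
contact_force: [1.4, -2.8, -2.4]
opening: 0.105
finger_force: 20.2
pos [0.571  0.0952 0.213 ] ty 101.68 tz [ 0. -0. -1.] t 4.92 q [ 0.01  0.68 -0.43  1.73  0.37  0.81  1.18]
F [ 1.4 -2.8 -2.4] open 0.0093 ff 20.2 shift [-0.0013 -0.0281  0.013 ]
```

```bash
python3 -m jog '[[[0,0.006,-0.009,0,0,0],[0,0.006,-0.008,0,0,0],[0,0.007,-0.007,0,0,0],[0,0.007,-0.008,0,0,0],[0,0.008,-0.007,0,0,0],[0,0.008,-0.006,0,0,0],[0,0.008,-0.007,0,0,0],[0,0.009,-0.005,0,0,0],[0,0.009,-0.006,0,0,0],[0,0.009,-0.004,0,0,0],[0,0.009,-0.005,0,0,0],[0,0.010,-0.003,0,0,0]]]'; python3 -m jog '[[[0,0.010,-0.004,0,0,0],[0,0.010,-0.003,0,0,0],[0,0.010,-0.002,0,0,0],[0,0.010,-0.002,0,0,0],[0,0.010,-0.001,0,0,0],[0,0.010,0,0,0,0],[0,0.010,0,0,0,0],[0,0,0,0,0,0]]]';  python3 -c "
from h import *
to([.578,.068,.2]);crop('scene','pics/s2.png',180,80,240,180)"
```

```text
clock: 6.42
tool_pos: [0.5515, 0.189, 0.2876]
eef_rot: [-0.101, 0.995, -0.0, -0.0]
contact_force: [-3.2, -3.7, 1.7]
opening: 0.111
finger_force: 19.8
clock: 7.42
tool_pos: [0.5373, 0.259, 0.2996]
eef_rot: [-0.102, 0.995, 0.001, 0.0]
contact_force: [-4.4, -1.9, -0.6]
opening: 0.108
finger_force: 19.9
pos [0.5373 0.259  0.2996] ty 101.75 tz [ 0.     0.001 -1.   ] t 7.42 q [-0.26  0.61 -0.46  1.57  0.3   1.03  0.97]
F [-4.4 -1.9 -0.6] open 0.0095 ff 19.9 shift [-0.0009 -0.1955  0.0993]
```

View pics/s2.png

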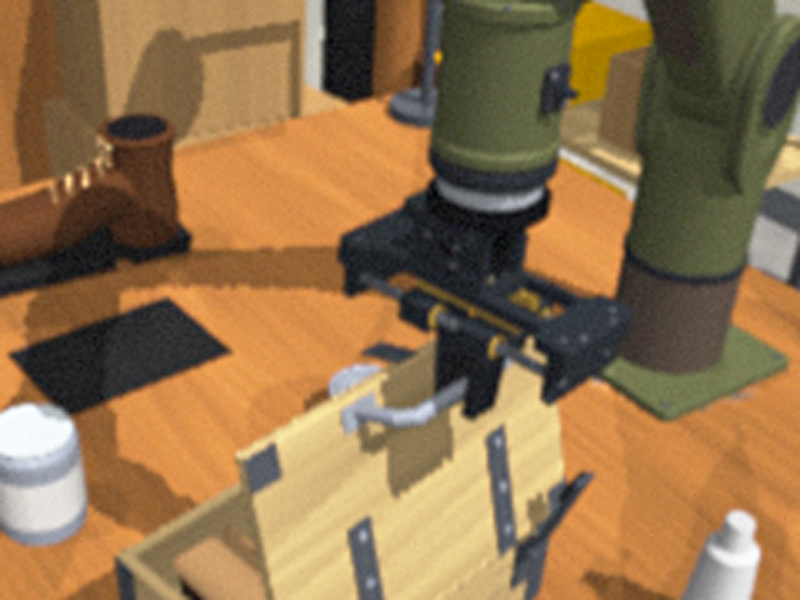

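```bash
python3 -m jog '[[[-0.001,0.010,0.001,0,0,0],[-0.001,0.010,0.001,0,0,0],[-0.001,0.010,0.001,0,0,0],[0,0.010,0.002,0,0,0],[0,0.010,0.003,0,0,0],[0,0.010,0.003,0,0,0],[0,0.010,0.004,0,0,0],[0,0.009,0.004,0,0,0],[0,0.009,0.004,0,0,0],[0,0,0,0,0,0]]]';  python3 -c "
from h import *
to([.578,.068,.2])"; python3 -m jog '[[[0,0.0045,0.0025,0,0,0],[0,0.0045,0.0025,0,0,0],[0,0,0,0,0,0]]]'; python3 -c "
from h import *
to([.578,.068,.2])"
```

```text
clock: 8.72
tool_pos: [0.5192, 0.3446, 0.275]
eef_rot: [-0.103, 0.995, -0.001, -0.004]
contact_force: [-10.4, -2.5, -1.5]
opening: 0.106
finger_force: 19.9
pos [0.5192 0.3446 0.275 ] ty 101.8 tz [-0.007 -0.002 -1.   ] t 8.72 q [-0.42  0.67 -0.44  1.51  0.31  1.03  0.84]
F [-10.4  -2.5  -1.5] open 0.0093 ff 19.9 shift [-0.0015 -0.2828  0.0751]
clock: 9.1
tool_pos: [0.5174, 0.353, 0.27]
eef_rot: [-0.103, 0.995, -0.001, -0.004]
contact_force: [-10.9, -3.1, -1.6]
opening: 0.104
finger_force: 19.9
pos [0.5174 0.353  0.27  ] ty 101.77 tz [-0.007 -0.002 -1.   ] t 9.1 q [-0.43  0.68 -0.44  1.51  0.32  1.03  0.82]
F [-10.9  -3.1  -1.6] open 0.0091 ff 19.9 shift [-0.0017 -0.2913  0.0702]
```

```bash
python3 -m jog '[[[0.003,0,0,0,0,0],[0.002,0.003,0.002,0,0,0],[0,0.003,0.002,0,0,0],[0,0,0,0,0,0]]]'; python3 -m jog '[[[0,0.003,0.002,0,0,0],[0,0.003,0.002,0,0,0],[0,0,0,0,0,0]]]'; python3 -c "
from h import *
to([.578,.068,.2])"
```

```text
clock: 9.6
tool_pos: [0.5164, 0.3577, 0.267]
eef_rot: [-0.101, 0.995, -0.0, 0.001]
contact_force: [2.3, -2.2, -5.3]
opening: 0.105
finger_force: 20.2
clock: 9.98
tool_pos: [0.5151, 0.363, 0.2632]
eef_rot: [-0.101, 0.995, -0.001, 0.001]
contact_force: [4.2, -4.2, -4.3]
opening: 0.108
finger_force: 20.1
pos [0.5151 0.363  0.2632] ty 101.57 tz [ 0.002 -0.001 -1.   ] t 9.97 q [-0.45  0.69 -0.43  1.51  0.32  1.01  0.8 ]
F [ 4.2 -4.2 -4.3] open 0.0095 ff 20.1 shift [-0.0023 -0.3015  0.0636]
```

```bash
python3 -m jog '[[[0,0.003,0.002,0,0,0],[0,0,0,0,0,0]]]'; python3 -m jog '[[[0,0.003,0.002,0,0,0],[0,0,0,0,0,0]]]'
```

```text
clock: 10.22
tool_pos: [0.5152, 0.363, 0.263]
eef_rot: [-0.1, 0.995, -0.003, 0.001]
contact_force: [1.6, -11.9, 8.6]
opening: 0.104
finger_force: 19.1
clock: 10.48
tool_pos: [0.5156, 0.3631, 0.2621]
eef_rot: [-0.099, 0.995, -0.005, 0.002]
contact_force: [-0.0, -17.7, 16.0]
opening: 0.101
finger_force: 18.4
```

```bash
python3 -m jog '[[[0,-0.004,-0.003,0,0,0],[0,0,0,0,0,0]]]'; python3 -m jog '[[[0,0,0,0,0,0],[0,0,0,0,0,0],[0,0,0,0,0,0]]]' 0.022;  python3 -m jog '[[[0,0.001,-0.005,0,0,0],[0,0.001,-0.01,0,0,0],[0,0,-0.02,0,0,0],[0,0,-0.03,0,0,0],[0,0,-0.04,0,0,0],[0,0,0,0,0,0]]]'
```

```text
clock: 10.72
tool_pos: [0.5155, 0.3631, 0.2623]
eef_rot: [-0.1, 0.995, -0.002, 0.001]
contact_force: [5.7, -7.5, -2.7]
opening: 0.099
finger_force: 20.0
clock: 11.1
tool_pos: [0.5127, 0.3675, 0.2629]
eef_rot: [-0.102, 0.995, 0.001, 0.0]
contact_force: [0.7, -0.2, -0.0]
opening: 0.247
finger_force: 0.0
clock: 11.85
tool_pos: [0.514, 0.3695, 0.3715]
eef_rot: [-0.101, 0.995, 0.003, 0.003]
contact_force: [-0.1, -0.4, -1.3]
opening: 0.248
finger_force: 0.0
```

```bash
python3 -m jog '[[[0.008,-0.05,0,0,0,0],[0.008,-0.05,0,0,0,0],[0.008,-0.05,0,0,0,0],[0.008,-0.05,0,0,0,0],[0.008,-0.05,0,0,0,0],[0.008,-0.05,0,0,0,0],[0.008,-0.05,0,0,0,0],[0.008,-0.05,0,0,0,0],[0.008,-0.05,0,0,0,0],[0.008,-0.05,0,0,0,0],[0.008,-0.05,0,0,0,0]]]' 0.046; python3 -c "
from h import *
to([.578,.068,.2]);crop('top','pics/c2.png',150,125,120,90)"
```

```text
clock: 13.22
tool_pos: [0.5374, -0.1902, 0.3668]
eef_rot: [-0.102, 0.995, 0.0, -0.0]
contact_force: [0.6, 0.7, 0.4]
opening: 0.52
finger_force: 0.0
pos [ 0.5374 -0.1902  0.3668] ty 101.66 tz [-0.001  0.    -1.   ] t 13.22 q [ 0.52  0.5  -0.43  1.54  0.22  1.15  1.81]
F [0.6 0.7 0.4] open 0.0457 ff 0.0 shift [-0.0921  0.2446  0.1669]
```

View pics/c2.png

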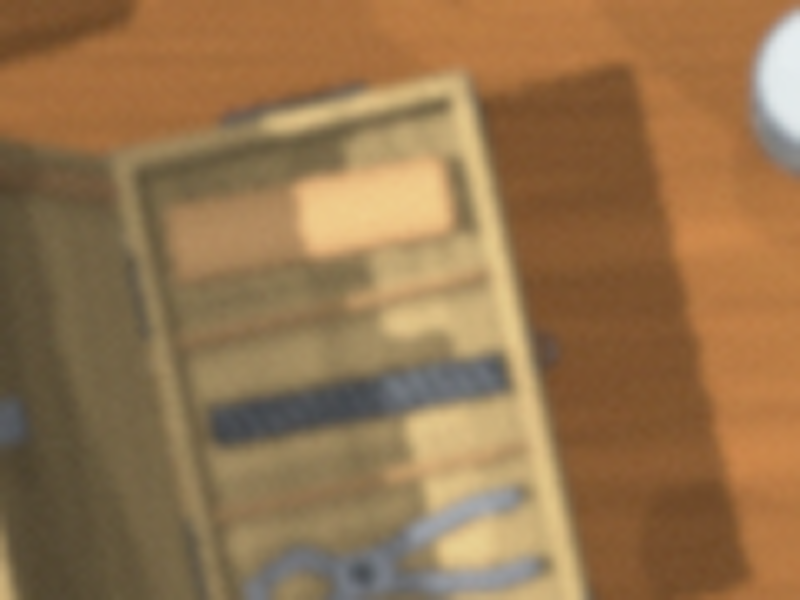

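```bash
python3 -c "
from h import *
s,k=crop('top','pics/c3.png',160,180,80,60)
f=lambda p,z:pix(s,(150+(p[0]+.5)/(20/3)-.5,125+(p[1]+.5)/(20/3)-.5),z)
b=f((363,572),.088);t=f((534,530),.08);print(b,t,b-t,np.degrees(np.arctan2(*(b-t)[[1,0]])),np.linalg.norm(b-t))
to([b[0],b[1],.16])"
```

```text
[0.46267525 0.15422206 0.088     ] [0.48464433 0.05986082 0.08      ] [-0.02196908  0.09436125  0.008     ] 103.10606419064828 0.09721463813837324
pos [ 0.5364 -0.1964  0.3659] ty 101.02 tz [-0.002 -0.004 -1.   ] t 13.32 q [ 0.52  0.51 -0.43  1.54  0.23  1.15  1.81]
F [-0.9 -0.4 -0.5] open 0.0459 ff 0.0 shift [0.0047 0.359  0.2047]
```

View pics/c3.png

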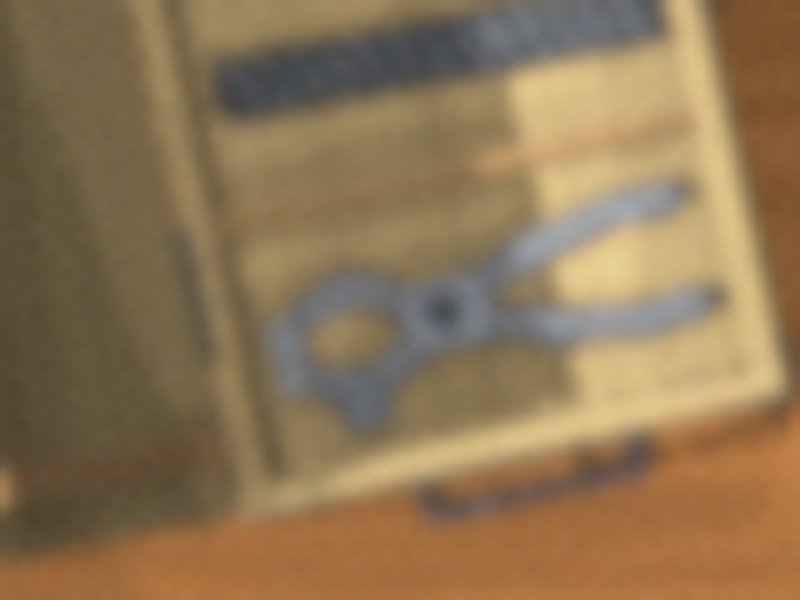

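The chest is open. The pincers lie in the near compartment with the block at crop (447,308), jaw end (283,355) and tail mid (705,242).

```bash
python3 -m jog '[[[0,0.045,0,0,0,0],[0,0.045,0,0,0,0],[0,0.045,0,0,0,0],[0,0.045,0.02,0,0,0],[0,0.045,0.02,0,0,0],[0,0.045,0.02,0,0,0],[0,0.045,0.02,0,0,0],[0.005,0.044,0.02,0,0,0]]]' 0.044 40;python3 -m jog '[[[0,0,0,0,0,0.171],[0,0,0,0,0,0.171],[0,0,0,0,0,0.171],[0,0,0,0,0,0.171],[0,0,0,0,0,0.171],[0,0,0,0,0,0.171],[0,0,0,0,0,0.171],[0,0,0,0,0,0.171],[0,0,0,0,0,0.168],[0,0,0,0,0,0]]]'; python3 -c "
from h import *
to([.4627,.1542,.074])"
```

```text
clock: 14.32
tool_pos: [0.4596, 0.1639, 0.2665]
eef_rot: [-0.102, 0.995, 0.0, -0.0]
contact_force: [-0.3, -0.2, -0.1]
opening: 0.499
finger_force: 0.0
clock: 15.58
tool_pos: [0.4598, 0.1624, 0.267]
eef_rot: [0.617, 0.787, -0.0, -0.0]
contact_force: [0.0, -0.1, -0.8]
opening: 0.502
finger_force: 0.0
pos [0.4598 0.1624 0.267 ] ty 13.79 tz [-0.001 -0.    -1.   ] t 15.57 q [-0.44  0.47  0.01  1.94 -0.01  0.73 -0.19]
F [ 0.  -0.1 -0.8] open 0.0442 ff 0.0 shift [-0.0087  0.001   0.193 ]
```

```bash
python3 -m jog '[[[-0.009,0.001,0.03,0,0,0],[0,0,0.03,0,0,0],[0,0,0.03,0,0,0],[0,0,0.03,0,0,0],[0,0,0.02,0,0,0],[0,0,0.01,0,0,0],[0,0,0,0,0,0]]]'; python3 -c "
from h import *
to([.4627,.1542,.074]);s,k=crop('top','pics/c4.png',150,155,120,90)"
```

```text
clock: 16.45
tool_pos: [0.4632, 0.1535, 0.1169]
eef_rot: [0.618, 0.787, -0.0, -0.0]
contact_force: [-1.1, 0.5, 0.7]
opening: 0.499
finger_force: 0.0
pos [0.4632 0.1535 0.1169] ty 13.72 tz [-0.001  0.    -1.   ] t 16.45 q [-0.41  0.72 -0.    2.08  0.    0.33 -0.18]
F [-1.1  0.5  0.7] open 0.0439 ff 0.0 shift [ 0.0008 -0.0003  0.0429]
```

View pics/c4.png

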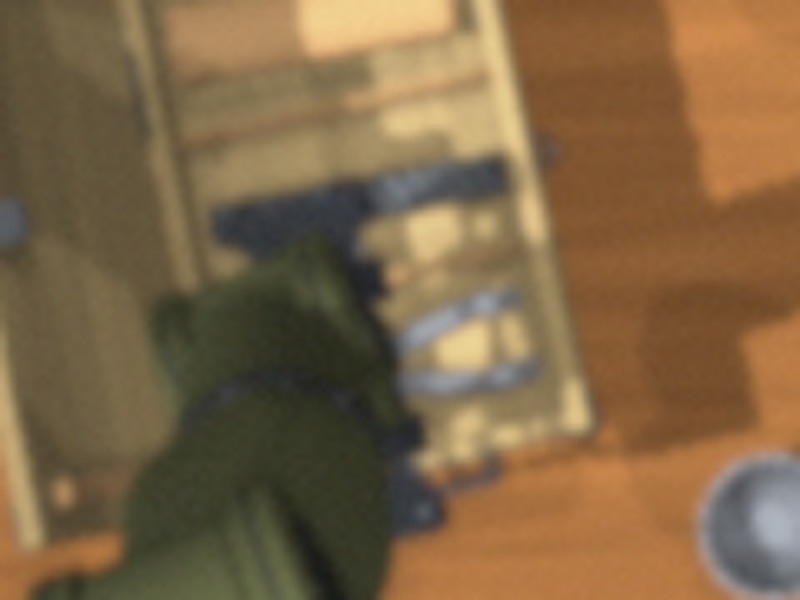

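The gripper is over the block; the handles are visible on its right at (465,340), unobstructed. Descending and gripping.

```bash
python3 -m jog '[[[0,0,0.015,0,0,0],[0,0,0.015,0,0,0],[0,0,0.008,0,0,0],[0,0,0.004,0,0,0],[0,0,0,0,0,0]]]'; python3 -m jog '[[[0,0,0,0,0,0],[0,0,0,0,0,0],[0,0,0,0,0,0],[0,0,0,0,0,0],[0,0,0,0,0,0]]]' 0 50; python3 -c "
from h import *
to([.4627,.1542,.074])"
```

```text
clock: 17.12
tool_pos: [0.4634, 0.1533, 0.0749]
eef_rot: [0.618, 0.786, -0.0, -0.0]
contact_force: [0.3, 0.5, 0.7]
opening: 0.504
finger_force: 0.0
clock: 17.75
tool_pos: [0.4639, 0.1534, 0.0755]
eef_rot: [0.618, 0.786, 0.0, 0.0]
contact_force: [0.6, 0.1, 4.6]
opening: 0.291
finger_force: 50.2
pos [0.4639 0.1534 0.0755] ty 13.63 tz [ 0.001  0.    -1.   ] t 17.75 q [-0.41  0.81 -0.    2.1   0.    0.23 -0.18]
F [0.6 0.1 4.6] open 0.0256 ff 50.2 shift [ 0.001  -0.001   0.0015]
```

```bash
python3 -m jog '[[[0,0,-0.004,0,0,0],[0,0,-0.01,0,0,0],[0,0,-0.02,0,0,0],[0,0,-0.03,0,0,0],[0,0,-0.03,0,0,0],[0,0,-0.03,0,0,0],[0,0,-0.03,0,0,0],[0,0,-0.03,0,0,0],[0,0,0,0,0,0]]]'; python3 -m jog '[[[-0.02,-0.002,0,0,0,0],[-0.03,-0.003,0,0,0,0],[-0.043,-0.0045,0,0,0,0],[-0.044,-0.0045,0,0,0,0],[-0.044,-0.0045,0,0,0,0],[-0.044,-0.0045,0,0,0,0],[-0.044,-0.0045,0,0,0,0],[-0.044,-0.0045,0,0,0,0],[-0.044,-0.0045,0,0,0,0],[-0.044,-0.0045,0,0,0,0],[-0.044,-0.003,0,0,0,0],[-0.038,-0.003,0,0,0,0]]]';  python3 -m jog '[[[0,0,0,0,0,-0.156],[0,0,0,0,0,-0.156],[0,0,0,0,0,-0.156],[0,0,0,0,0,-0.156],[0,0,0,0,0,-0.156],[0,0,0,0,0,-0.156],[0,0,0,0,0,-0.156],[0,0,0,0,0,-0.156],[0,0,0,0,0,-0.156],[0,0,0,0,0,0]]]'; python3 -c "
from h import *
to([.5325,-.327,.05]);crop('top','pics/c5.png',290,125,120,90)"
```

```text
clock: 18.88
tool_pos: [0.4644, 0.1536, 0.2611]
eef_rot: [0.618, 0.786, 0.002, 0.001]
contact_force: [0.6, 0.6, -3.7]
opening: 0.286
finger_force: 50.1
clock: 20.38
tool_pos: [0.5306, -0.3284, 0.2571]
eef_rot: [0.618, 0.786, -0.0, -0.002]
contact_force: [-0.1, -0.1, -2.6]
opening: 0.289
finger_force: 50.1
clock: 21.62
tool_pos: [0.5306, -0.3268, 0.2573]
eef_rot: [-0.035, 0.999, 0.001, -0.001]
contact_force: [0.7, 0.8, -3.5]
opening: 0.292
finger_force: 50.1
pos [ 0.5306 -0.3268  0.2573] ty 93.99 tz [-0.003  0.002 -1.   ] t 21.62 q [ 0.71  0.69 -0.43  1.54  0.32  0.99  1.83]
F [ 0.7  0.8 -3.5] open 0.0257 ff 50.1 shift [-0.0024 -0.0009  0.2073]
```

View pics/c5.png

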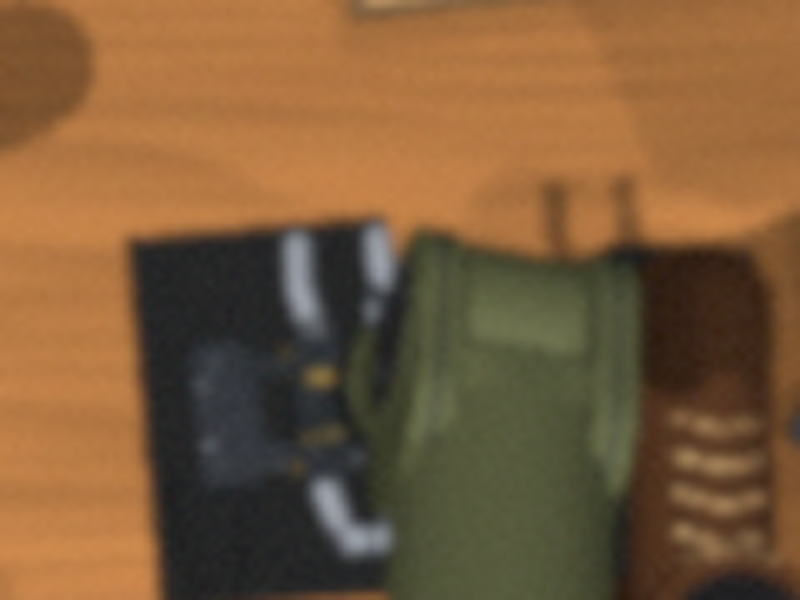

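```bash
python3 -m jog '[[[-0.002,-0.001,0.02,0,0,0],[0,0,0.03,0,0,0],[0,0,0.03,0,0,0],[0,0,0.03,0,0,0],[0,0,0.03,0,0,0],[0,0,0.03,0,0,0],[0,0,0.025,0,0,0],[0,0,0.02,0,0,0],[0,0,0.012,0,0,0],[0,0,0.006,0,0,0],[0,0,0,0,0,0]]]'; python3 -c "
from h import *
to([.5325,-.327,.0095])"
```

```text
clock: 23.05
tool_pos: [0.534, -0.3281, 0.0263]
eef_rot: [-0.035, 0.999, -0.0, 0.0]
contact_force: [0.6, 0.1, -3.1]
opening: 0.285
finger_force: 50.1
pos [ 0.534  -0.3281  0.0263] ty 94.06 tz [ 0. -0. -1.] t 23.05 q [ 0.63  0.99 -0.29  1.68  0.48  0.54  1.69]
F [ 0.6  0.1 -3.1] open 0.0251 ff 50.1 shift [0.0014 0.0012 0.0168]
```

```bash
python3 -m jog '[[[0,0,0.004,0,0,0],[0,0,0.004,0,0,0],[0,0,0.003,0,0,0],[0,0,0.002,0,0,0],[0,0,0,0,0,0]]]'; python3 -m jog '[[[0,0,0.002,0,0,0],[0,0,0.001,0,0,0],[0,0,0,0,0,0]]]'
```

```text
clock: 23.68
tool_pos: [0.5337, -0.3279, 0.013]
eef_rot: [-0.036, 0.999, 0.0, -0.0]
contact_force: [0.4, -0.3, -2.9]
opening: 0.289
finger_force: 50.1
clock: 24.05
tool_pos: [0.5338, -0.3279, 0.0101]
eef_rot: [-0.036, 0.999, 0.0, -0.0]
contact_force: [-0.4, 0.1, -2.5]
opening: 0.289
finger_force: 50.1
```

```bash
python3 -m jog '[[[0,0,0.001,0,0,0],[0,0,0,0,0,0]]]'; python3 -m jog '[[[0,0,0.001,0,0,0],[0,0,0,0,0,0]]]';  python3 -m jog '[[[0,0,0.001,0,0,0],[0,0,0,0,0,0]]]'
```

```text
clock: 24.3
tool_pos: [0.534, -0.328, 0.0096]
eef_rot: [-0.036, 0.999, -0.0, 0.0]
contact_force: [-0.7, 0.5, 1.1]
opening: 0.291
finger_force: 50.1
clock: 24.55
tool_pos: [0.534, -0.328, 0.0095]
eef_rot: [-0.036, 0.999, -0.0, 0.0]
contact_force: [-2.2, 1.6, 8.9]
opening: 0.29
finger_force: 50.1
clock: 24.8
tool_pos: [0.5339, -0.328, 0.0095]
eef_rot: [-0.036, 0.999, -0.0, 0.0]
contact_force: [-4.6, 2.2, 16.4]
opening: 0.288
finger_force: 50.2
```

Contact made; ease back 2 mm, release, rise, and look.

```bash
python3 -m jog '[[[0,0,-0.0015,0,0,0],[0,0,0,0,0,0]]]'; python3 -m jog '[[[0,0,0,0,0,0],[0,0,0,0,0,0],[0,0,0,0,0,0],[0,0,0,0,0,0]]]' 0.05;  python3 -m jog '[[[0,0,-0.01,0,0,0],[0,0,-0.02,0,0,0],[0,0,-0.03,0,0,0],[0,0,-0.04,0,0,0],[0,0,-0.05,0,0,0],[0,0,-0.05,0,0,0],[-0.02,0.05,-0.03,0,0,0],[-0.02,0.05,0,0,0,0],[0.05,0.04,0,0,0,0],[0.05,0.04,0,0,0,0],[0.05,0.02,0,0,0,0],[0,0,0,0,0,0]]]'; python3 -c "
from h import *
to([.5325,-.327,.05]);s=snapshot('top');cv2.imwrite('pics/f.png',cv2.resize(s['frame'][70:260,120:460,::-1],(800,447),interpolation=2))"
```

```text
clock: 25.05
tool_pos: [0.534, -0.328, 0.0095]
eef_rot: [-0.036, 0.999, -0.0, 0.0]
contact_force: [-2.1, 0.7, 7.7]
opening: 0.29
finger_force: 50.1
clock: 25.55
tool_pos: [0.5338, -0.328, 0.0085]
eef_rot: [-0.036, 0.999, 0.0, -0.0]
contact_force: [0.2, 0.6, 0.2]
opening: 0.57
finger_force: 0.0
clock: 27.05
tool_pos: [0.407, -0.137, 0.2396]
eef_rot: [-0.037, 0.999, -0.001, -0.003]
contact_force: [1.0, 0.0, 0.7]
opening: 0.569
finger_force: 0.0
pos [ 0.407  -0.137   0.2396] ty 94.21 tz [-0.005 -0.001 -1.   ] t 27.05 q [ 0.51  0.47 -0.43  2.11  0.33  0.63  1.49]
F [1.  0.  0.7] open 0.0501 ff 0.0 shift [-0.1122 -0.1985  0.1892]
```

View pics/f.png

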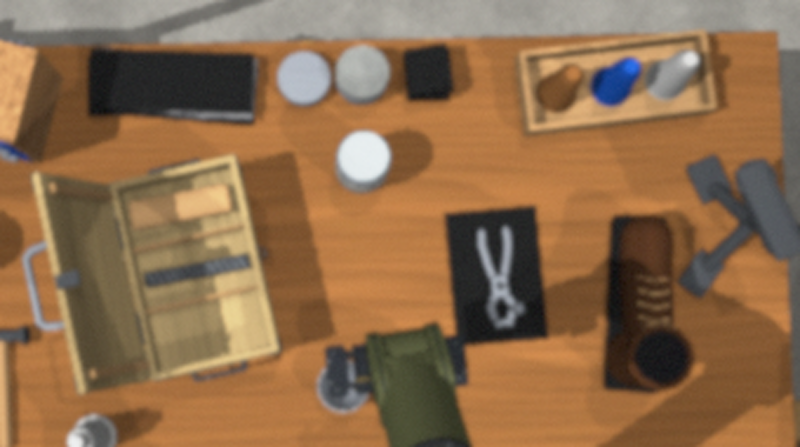

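The pincers lie fully on the mat (tail at (495,230), jaws at (503,325); mat edges at rows 210–340). The lid is open on its stop and everything else is in place.

```bash
python3 -c "
from plant import *
print(finish_job())"
```

```text
the job is handed in; nothing more can be done
None
```

The chest is open with its lid resting back on its stop, the lasting pincers lie flat and wholly on the cutting mat, nothing else was moved, and the job is handed in at about 27 s of the 61 s allowed.

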